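Clamp the vacuum-line flange joint

TASK

Two metal vacuum-line stands with hinged clamp rings stand open on the lab bench. On the one where two flanged tube ends meet, first swing the upper half of the clamp ring over the flanges until it is fully shut, then swing the black-knobbed latch bolt fully upright into the fork of the ring's lug. Leave the other clamp, which has only one tube in it, standing open as it is.

Things in the scene. Friction and masses are not known exactly. Their poses are not given: they have to be found in the camera images.
- stand: Fixed stand with BOTH flanged tube ends. Grey base 220 x 170 x 12 mm, origin centre of underside, z up. Tubes along its x, axis 95 mm up, 128 mm to each side; 80 mm flanges meet at x=0. Clamp ring there: outer diameter 110, 28 mm wide, lower half fixed. Ring hinge pin parallel to x at y=+60, z=95 mm; latch bolt pivot parallel to x at y=-72, z=82 mm.
- ring (a joint): Angle (rad) of the upper half ring about its pin: 0 = shut (stop), crown at y=0, z=150 mm of the stand; grows as the free end lifts from -y over to +y. Starts 1.6 to 2.0, on end, rounded back towards the stand's +y. Stiff, stays where left; about 2 to 4 N on its back swings it. Can be pushed by the back from +y, over and down.
- ring_lug (a point): Centre of the lug on the half ring's free end: a fork of two flat prongs, 32 mm wide in all along x, slot 14 mm, 10 mm thick, 38 mm long, 130 mm from the hinge pin. Axes turn with the ring, and equal the stand's when shut; then it is at x=0, y=-70, z=100 mm of the stand.
- latch (a joint): Angle (rad) of the latch bolt about its pivot: 0 = upright in the slot of the shut ring's lug (latched, stop); grows as it leans out to the stand's -y. Starts 0.65 to 0.95. Stiff, stays where left; about 1 to 2 N at the knob swings it. Can be pushed by the knob from the -y side.
- latch_knob (a point): Centre of the black cylindrical knob on the latch bolt: 22 mm diameter, 28 mm long along the bolt, 55 mm from the bolt's pivot; bolt 10 mm thick. Latched, it is at x=0, y=-72, z=137 mm of the stand.
- spare_ring_lug (a point): Lug of the half ring on the OTHER stand: same build and axes, but with only one tube (on its -x side). Leave alone. Its ring stands open at 1.6 to 2.0 rad in the same way, its latch leans out too; the two stands' centres are about 0.4 m apart in y.

How it is judged:
On the way, in this order (a step that is already met when the one before it is completed fails the run):
1. the upper half ring is shut over the two flanges (value of joint ring below 0.17 rad), for 0.2 s.
2. with the ring shut, the latch bolt is swung upright into the lug (value of joint each of ring, latch below 0.17 rad), for 0.2 s.
At the end, for the whole second after the job is handed in: The ring on the stand with two tubes is shut to within 0.17 rad (10 degrees), its latch bolt is upright to within 0.17 rad, both at rest, and the lug of the other ring is within 50 mm of where it began (all of step 2 and velocity of joint ring between -0.1 and 0.1 rad/s and velocity of joint latch between -0.1 and 0.1 rad/s and distance of spare_ring_lug from where it was at the start of the episode below 0.05 m); the robot touches nothing.
It fails at once if the other clamp's ring is swung (its lug moved more than 50 mm) (distance of spare_ring_lug from where it was at the start of the episode above 0.05 m).
It also fails if it takes over 43 s, if anything falls off the work surface, if the arm or the gripper's body presses on something with over 40 N, if the wrist force passes 120 N, or if a joint passes its speed limit or range.

ROBOT

A 7-joint arm with a two-finger parallel gripper is mounted at the origin on the work surface. World frame = base frame: x ahead of the robot, y to its left, z up, the work surface at z = 0. Lengths are in m, angles in rad, forces in N, time in s.
With the tool pointing down it reaches from about 0.375 to 0.925 m from the base axis. Payload 3.1 kg.
Tool frame: the origin (TCP) lies between the finger pads; the fingertips stand 19 mm ahead of it and the grasp point (between the pads) is the TCP; z points along the fingers, y is the direction in which the jaws open and shut (so a half turn about z gives the same grasp; the last joint's range is limited). The gripper opens to 85 mm and grips with 20 to 120 N. Pads are 22 mm wide; open, the fingers measure 114 mm over their backs; the gripper's body (76 mm by 85 mm) begins 54 mm behind the grasp point. The pads swing forward as they close: fully open they stand 13 mm farther back than shut.
Start: joints at [-1.242, 0.383, 0.044, 1.598, -0.018, 1.161, -0.05], TCP at [0.269, 0.592, 0.25] pointing down, gripper open.
Joint ranges: [-2.61, 2.61], [-0.41, 2.15], [-1.48, 1.57], [0, 2.5], [-1.57, 4.71], [0.05, 1.97], [-2.85, 2.85]. Speed limits (rad/s): [2.79, 2.79, 3.14, 3.14, 3.14, 3.14, 3.14].

INTERFACE

Orientations are given as a unit quaternion [x, y, z, w].
In Python, from bench import move_ptp, movel, move_j, move_gripper, pause, inverse_kinematics, read_camera, camera_params, MotionError, sign_off, look_for, tip_of, read_time_s, read_qpos, read_joint_vel, read_effort, read_eef_pos, read_tcp_rot, read_ft_force, read_ft_torque, read_finger_gap gives the robot as it stands. Calls block until the motion is done:
- move_ptp(position, orientation): joint-space move of the TCP to a pose.
- movel(position, orientation=None, speed=0.15): straight line of the TCP; orientation=None keeps the orientation; speed is the mean speed in m/s.
- move_j(angles): joint-space move.
- move_gripper(opening, effort=None): finger opening in m; effort is the grip in N (None keeps the last); returns when the fingers have stopped.
- pause(seconds).
- inverse_kinematics(position, orientation): joint angles nearest the present ones, or None.
- read_camera(name): name is "scene" or "top" or "wrist"; returns the picture (420x560x3 uint8, red, green, blue); there is no depth.
- camera_params(name): a dict with "K" (3x3 intrinsics, pixels), "camera_from_world" (4x4, takes a point from world to camera coordinates). Camera axes: x right, y down, z forward; pixel columns grow to the right and rows downward; lengths in m; the calibration is good to about 2 mm. A picture is of the moment at which its call begins: read the wrist's pose just before it. camera_params takes no time and is no camera call; for the wrist camera it gives the pose at the moment of the call.
A pose or a line that the arm cannot do raises MotionError and nothing moves.
- sign_off(): hands the job in, once; it reports no verdict.
Trained networks look in the newest picture that a camera, given by its name, has taken for a name from the list of things; names that differ only in an ending like _2 or _b are one class to them, and where a whole thing is asked for, a point or a joint stands for the part that bears it (a point fixed in the world has none). Each returns a list of dicts, best first, with "confidence" (0 to 1); they miss things now and then, are a little off and sometimes report something else, mostly with a low value. They report only what shows in the picture. A call takes as long as a camera call.
- look_for(camera, name): "at" ([column, row] in pixels, amid what is visible of it).
- tip_of(camera, name): "at" ([column, row] in pixels: a listed point, or the origin of a listed thing).
Readings, each from a call of its own:
- read_time_s(): time.
- read_qpos(): joint angles.
- read_joint_vel(): joint speeds.
- read_effort(): joint torques, N m.
- read_eef_pos(): TCP position.
- read_tcp_rot(): TCP orientation.
- read_ft_force(): force on the tool from outside, world axes, zero at the start.
- read_ft_torque(): the same for the moment, N m.
- read_finger_gap(): finger opening in m.
Only numpy, scipy, OpenCV 4.12 (cv2) and the standard library are available. Lean on these libraries where they do the work, as an engineer would, in place of code of your own. Each camera call takes 0.05 s, during which the arm holds its last target. There are 200 camera calls.

## Working session

There is one attempt and no reset: what is moved stays moved. The work goes in short steps, each a Python script; the robot and the scene stay as the last script left them, time stands still between calls to the robot, and variables do not carry over. Pictures are saved under pics/ and viewed, about 8 in all and at most 12, crops included, and the job is handed in when it is done.

```bash
mkdir -p pics; ls; python3 - <<'E'
from bench import *
import cv2, numpy as np
for c in ("scene","top"):
    im=read_camera(c); cv2.imwrite(f"pics/{c}0.png",im[:,:,::-1])
    p=camera_params(c); print(c,p["K"].tolist() if hasattr(p["K"],'tolist') else p["K"]); print(np.round(p["camera_from_world"],3))
    for n in ("stand","ring_lug","latch_knob","spare_ring_lug"):
        print(n,[(np.round(d["at"],1).tolist(),round(d["confidence"],2)) for d in tip_of(c,n)], "LF",[(np.round(d["at"],1).tolist(),round(d["confidence"],2)) for d in look_for(c,n)])
print(read_time_s())
E
```

```text
pics
scene [[462.71646426319097, 0.0, 274.43551453368747], [0.0, 462.71646426319097, 211.1941167617201], [0.0, 0.0, 1.0]]
[[-0.513  0.858  0.022  0.275]
 [ 0.478  0.307 -0.823 -0.179]
 [-0.713 -0.412 -0.568  1.252]
 [ 0.     0.     0.     1.   ]]
stand [([172.2, 227.9], 0.6)] LF [([176.8, 209.6], 0.96)]
ring_lug [([221.7, 139.0], 0.79)] LF [([222.3, 171.3], 0.71)]
latch_knob [([122.1, 163.6], 0.59)] LF [([123.3, 167.5], 0.84)]
spare_ring_lug [([463.7, 191.1], 0.93)] LF [([470.1, 228.3], 0.67)]
top [[419.09294859234046, 0.0, 275.3060464795325], [0.0, 419.09294859234046, 213.85870647674693], [0.0, 0.0, 1.0]]
[[ 0.016 -1.    -0.001 -0.023]
 [-0.994 -0.016 -0.106  0.541]
 [ 0.106  0.002 -0.994  0.902]
 [ 0.     0.     0.     1.   ]]
stand [([361.9, 200.9], 0.86)] LF [([363.9, 195.3], 0.7)]
ring_lug [([320.5, 193.9], 0.58)] LF [([321.9, 199.3], 0.83)]
latch_knob [([425.8, 183.8], 0.66)] LF [([423.0, 184.6], 0.54)]
spare_ring_lug [] LF [([108.6, 215.3], 0.8), ([420.6, 184.0], 0.69)]
0.9
```

```bash
python3 -c "
import cv2,numpy as np
a=cv2.imread('pics/scene0.png');b=cv2.imread('pics/top0.png')
cv2.imwrite('pics/both0.png',cv2.resize(np.vstack([a,b]),None,fx=.714,fy=.714))"
```

```text
(no output)
```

View pics/scene0.png

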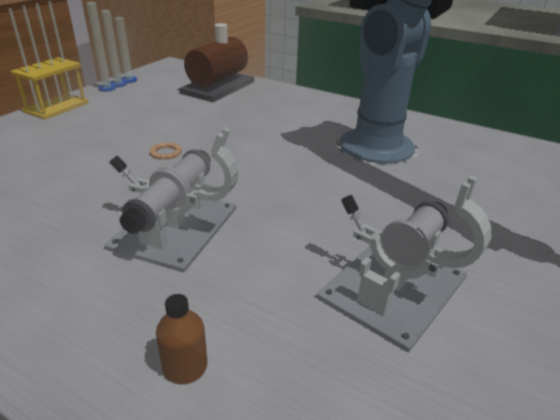

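View pics/top0.png

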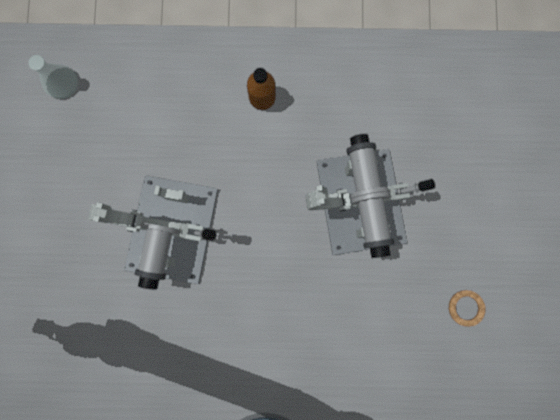

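The two-tube stand is the right one in the top view (base corners about (318,160), (390,150), (407,242), (332,254)). Its latch is on the world -y side, and its ring stands open towards the spare stand. Next I fit the pose.

```bash
cat > h.py <<'E'
import numpy as np
from scipy.optimize import least_squares
from scipy.spatial.transform import Rotation as R
from bench import *
def proj(c,p):
    cp=camera_params(c); q=np.array(cp["camera_from_world"])@np.append(p,1); u=np.array(cp["K"])@q[:3]; return u[:2]/u[2]
def w(s,p):  # stand (x,y,yaw) point -> world
    c,n=np.cos(s[2]),np.sin(s[2]); return np.array([s[0]+c*p[0]-n*p[1], s[1]+n*p[0]+c*p[1], p[2]])
def lug(t): return np.array([0,.06-.13*np.cos(t)+.005*np.sin(t),.095+.13*np.sin(t)+.005*np.cos(t)])
def knob(t,r=.055): return np.array([0,-.072-r*np.sin(t),.082+r*np.cos(t)])
E
python3 - <<'E'
from h import *
obs=[("scene","o",(172.2,227.9)),("top","o",(361.9,200.9)),("scene","l",(221.7,139)),("top","l",(320.5,193.9)),
("scene","k",(121,164)),("top","k",(425.8,184.5)),
("top",(.11,.085,.012),(318,160)),("top",(.11,-.085,.012),(390,150)),("top",(-.11,-.085,.012),(407,242)),("top",(-.11,.085,.012),(332,254))]
def pt(k,v):
    return {"o":np.zeros(3),"l":lug(v[3]),"k":knob(v[4])}.get(k) if isinstance(k,str) else np.array(k)
f=lambda v:np.concatenate([proj(c,w(v,pt(k,v)))-o for c,k,o in obs])
r=least_squares(f,[.6,-.2,.18,1.8,.8],loss="soft_l1",f_scale=2)
print(np.round(r.x,3)); print(np.round(f(r.x).reshape(-1,2),1).tolist())
s=r.x
for a in (0,np.pi/2,np.pi,-np.pi/2):
    q=(R.from_euler('z',s[2]+a)*R.from_euler('x',np.pi)).as_quat()
    for p in ((0,.15,.35),(0,.15,.21),(0,-.03,.16),(0,-.17,.15)):
        j=inverse_kinematics(w(s,p),q); print(round(a,1),p,None if j is None else np.round(j,2).tolist())
print(R.from_quat(read_tcp_rot()).as_matrix().round(2).tolist())
E
```

```text
[ 0.577 -0.21   0.164  1.972  0.676]
[[1.8, -0.5], [-1.3, 0.3], [-0.7, 2.4], [0.5, 0.5], [-1.7, -1.9], [-0.3, 0.5], [-0.9, -1.1], [0.1, -1.8], [0.3, 1.0], [0.5, 0.2]]
0 (0, 0.15, 0.35) [-0.75, 0.16, 0.89, 1.73, -0.13, 1.3, -1.24]
0 (0, 0.15, 0.21) [-0.71, 0.34, 0.89, 1.9, -0.3, 1.05, -1.1]
0 (0, -0.03, 0.16) [-0.37, 0.61, 0.94, 1.76, -0.56, 1.06, -0.64]
0 (0, -0.17, 0.15) [-0.03, 0.73, 0.8, 1.54, -0.56, 1.12, -0.52]
1.6 (0, 0.15, 0.35) [-0.66, 0.15, 0.78, 1.73, -0.11, 1.3, 0.31]
1.6 (0, 0.15, 0.21) [-0.6, 0.3, 0.75, 1.89, -0.24, 1.03, 0.41]
1.6 (0, -0.03, 0.16) [-0.41, 0.65, 1.01, 1.76, -0.62, 1.09, 0.97]
1.6 (0, -0.17, 0.15) [-0.02, 0.72, 0.78, 1.54, -0.55, 1.11, 1.04]
3.1 (0, 0.15, 0.35) [-0.61, 0.15, 0.72, 1.73, -0.1, 1.3, 1.87]
3.1 (0, 0.15, 0.21) [-0.52, 0.29, 0.65, 1.89, -0.2, 1.03, 1.95]
3.1 (0, -0.03, 0.16) [-0.25, 0.53, 0.75, 1.75, -0.42, 1.02, 2.39]
3.1 (0, -0.17, 0.15) [-0.06, 0.75, 0.84, 1.54, -0.6, 1.13, 2.65]
-1.6 (0, 0.15, 0.35) [-1.08, 0.37, 1.41, 1.74, -0.38, 1.35, -2.58]
-1.6 (0, 0.15, 0.21) [-0.99, 0.66, 1.38, 1.91, -0.71, 1.2, -2.32]
-1.6 (0, -0.03, 0.16) [-0.56, 0.95, 1.37, 1.77, -0.97, 1.29, -1.92]
-1.6 (0, -0.17, 0.15) [-0.26, 1.1, 1.36, 1.55, -1.08, 1.4, -1.79]
[[-0.91, 0.41, -0.0], [0.41, 0.91, 0.0], [0.0, 0.0, -1.0]]
```

```bash
cat >> h.py <<'E'
S=np.array([.577,-.210,.164])
Q=(R.from_euler('z',S[2]+np.pi/2)*R.from_euler('x',np.pi)).as_quat()
def go(y,z,speed=.1,x=0): movel(w(S,(x,y,z)),Q,speed=speed)
def F():  # force in stand axes
    return R.from_euler('z',-S[2]).apply(read_ft_force()).round(1)
E
python3 - <<'E'
from h import *
import cv2
p=np.array(read_eef_pos()); p[2]=.38; movel(p,speed=.25)
move_gripper(0)
move_ptp(w(S,(0,.17,.38)),Q); go(.17,.205,.2); print("F0",F(),read_time_s())
for y in (.13,.10,.07,.03):
    go(y,.205); print(y,F())
for ph in np.linspace(1.15,.50,6):
    go(.06-.113*np.cos(ph), .095+.113*np.sin(ph)+.019); print(round(ph,2),F())
print(read_eef_pos(),read_time_s())
cv2.imwrite("pics/s1.png",read_camera("scene")[:,:,::-1])
E
```

```text
F0 [-0.2 -0.7  0.2] 5.8167
0.13 [-2.3  2.4  4.7]
0.1 [-22.   25.2  58.4]
0.07 [-18.9  -6.1  56.1]
0.03 [-3.8 -8.3 17.8]
1.15 [ 1.  -0.1 -0.2]
1.02 [ 0.1 -0.5  1.3]
0.89 [ 0.5 -0.6  0.5]
0.76 [-0.8 -0.7  1.2]
0.63 [-0.3 -2.9  0.8]
0.5 [ 0.7 -3.9  0.5]
[ 0.58348375 -0.24940849  0.16819741] 9.6667
```

View pics/s1.png

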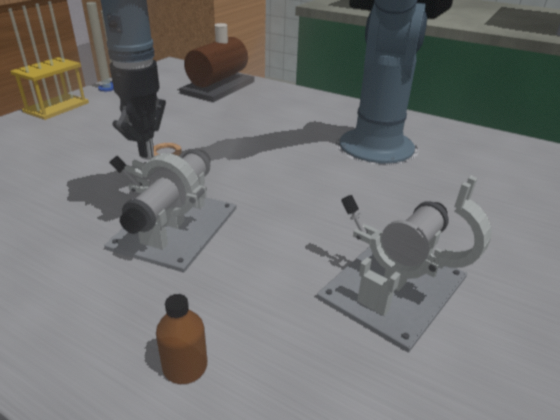

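The ring is now over the flanges and almost shut, with the finger at about (148,150). There was a brief 58 N spike when the finger passed the lug. I finish with a guarded press.

```bash
python3 - <<'E'
from h import *
import cv2
y,z=-.042,.165
for i in range(14):
    go(y,z,.05); f=F(); print(round(z,3),f)
    if f[2]>14: break
    z-=.003
pause(.3); go(y,.22,.2)
for c in ("scene","top"):
    read_camera(c); print(c,[ (d["at"],d["confidence"]) for d in tip_of(c,"ring_lug")],"shut:",proj(c,w(S,lug(0))),"0.17:",proj(c,w(S,lug(.17))))
    print([ (d["at"],d["confidence"]) for d in tip_of(c,"latch_knob")],proj(c,w(S,knob(.676))))
cv2.imwrite("pics/s2.png",cv2.resize(read_camera("scene")[100:300,60:300,::-1],None,fx=3,fy=3))
print(read_time_s())
E
```

```text
0.165 [ 0.7 -3.   0.3]
0.162 [ 0.1 -5.2  0.4]
0.159 [ 0.8 -6.8  0.5]
0.156 [ 0.9 -7.8  2.1]
0.153 [ 0.6 -9.5  3.5]
0.15 [-0.2 -9.   3. ]
0.147 [-3.3 -7.3 12. ]
0.144 [-4.2 -6.6 18.6]
scene [([176.8, 225.0], 0.33)] shut: [137.17227806 177.10343408] 0.17: [136.68840976 167.39909148]
[([117.8, 163.5], 0.8)] [119.2406604  162.00846144]
top [([402.3, 190.8], 0.79)] shut: [403.99748755 189.72523922] 0.17: [405.98625619 188.13840426]
[] [425.66010431 185.04170134]
12.9
```

View pics/s2.png

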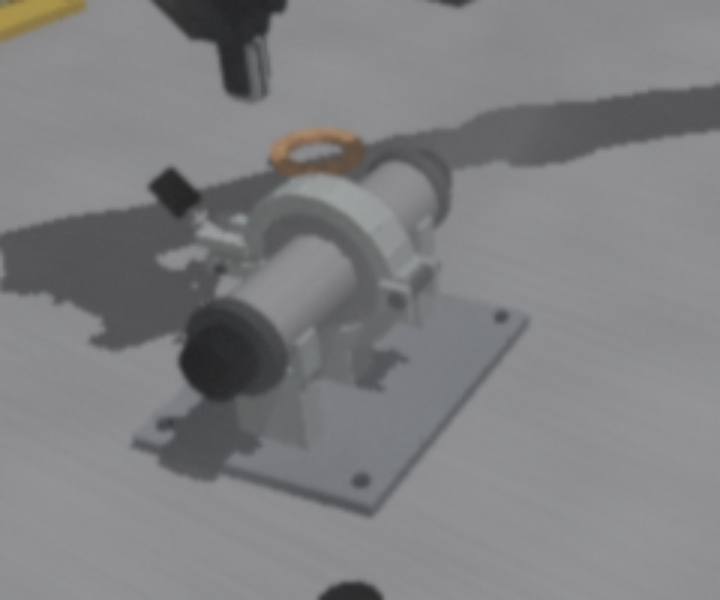

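The ring is shut: the lug shows at about (135,179) against a predicted (137,177). Next is the latch.

```bash
python3 - <<'E'
from h import *
import cv2
go(-.042,.25,.2); go(-.17,.25,.25); go(-.17,.137,.2); f0=F(); print(f0)
go(-.125,.137,.1); print(F()-f0)
y=-.12
while y<-.074:
    go(y,.137,.06); f=F()-f0; print(round(y,3),f)
    if f[1]<-11: break
    y+=.004 if y<-.105 else .002
pause(.3); go(-.17,.137,.2); go(-.17,.3,.25)
for c in ("scene","top"):
    read_camera(c)
    for n,q in (("ring_lug",lug(0)),("latch_knob",knob(0))): print(c,n,[ (np.round(d["at"],1),d["confidence"]) for d in tip_of(c,n)],proj(c,w(S,q)).round(1))
    print("knob .17",proj(c,w(S,knob(.17))))
a=read_camera("scene")[110:260,80:260,::-1]; b=read_camera("top")[130:280,300:480,::-1]
cv2.imwrite("pics/s3.png",cv2.resize(np.hstack([a,b]),None,fx=2.2,fy=2.2,interpolation=cv2.INTER_CUBIC))
print(read_time_s())
E
```

```text
[-0.3 -0.1  0.2]
[ 0.7 -7.6  5.8]
-0.12 [ 0.3 -2.9  2.6]
-0.116 [ 1.  -0.8  0.9]
-0.112 [ 0.4 -0.4  0.6]
-0.108 [ 0.9  0.1 -0.6]
-0.104 [ 0.2 -0.9  0.7]
-0.102 [ 0.3 -0.3  0. ]
-0.1 [-0.1 -0.8  0.1]
-0.098 [-0.4 -1.1  0.4]
-0.096 [0.6 0.6 0.6]
-0.094 [ 0.2 -1.2  0. ]
-0.092 [ 0.6 -1.6 -0.5]
-0.09 [ 1.6 -5.1 -2.7]
-0.088 [ 3.1 -8.2 -5.3]
-0.086 [  3.4 -11.4  -7.8]
scene ring_lug [(array([136.4, 177.1]), 0.65)] [137.2 177.1]
scene latch_knob [(array([136.7, 160.1]), 0.52)] [133.4 159.9]
knob .17 [129.30671357 159.29903208]
top ring_lug [(array([402.1, 189.1]), 0.59)] [404.  189.7]
top latch_knob [(array([410.8, 184.6]), 0.66)] [410.7 186.5]
knob .17 [415.20346127 185.89392498]
20.7417
```

View pics/s3.png

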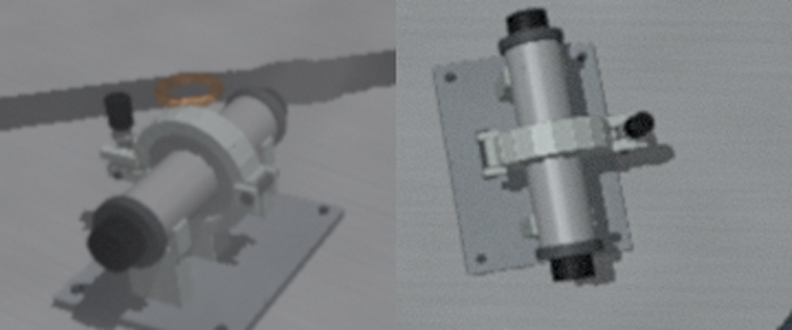

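The latch is upright in the lug, and the ring and knob match the fully latched predictions in both cameras. The arm is clear, so I hand in.

```bash
python3 -c "
from bench import *
sign_off()"
```

```text
the job is handed in; nothing more can be done
```

The clamp on the two-tube stand is shut and latched, and I handed the job in at about 21 s of the 43 s allowed. No verdict was reported.

- **Ring:** I swung it over with the closed fingers and pressed it down until the stop pushed back with about 19 N. The lug is within about 2 pixels of its shut position in both cameras.
- **Latch:** I pushed the knob from the -y side until the stop pushed back with about 11 N. The knob is within about 3 pixels of its upright position in both cameras, with any offset away from the leaning side.
- **Other clamp:** I never went near it. It stood open and unmoved in the picture taken after the main ring swing, and I did not measure it again at the end.
- **Arm:** it was held at 0.3 m height, touching nothing.

**Force spike:** while the ring was starting to swing, the wrist force reached about 65 N, under the 120 N limit. I did not find out which part of the gripper touched. If it was the gripper's body and not the fingers, that could have broken the 40 N limit.

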